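# Tuck the drip strip under the splash sheet of the draining board

### The arm

A 7-joint arm with a two-finger parallel gripper is mounted at the origin on a cart in front of the work surface, level with it; the furniture and walls round the work are solid. World frame = base frame: x ahead of the robot, y to its left, z up, the work surface at z = 0. Lengths are in mm, angles in degrees, forces in N, time in s.
With the tool pointing down it reaches from about 400 to 875 mm from the base axis. Payload 6.5 kg.
Tool frame: the origin (TCP) lies between the finger pads; the fingertips stand 19 mm ahead of it and the grasp point (between the pads) is the TCP; z points along the fingers, y is the line along which they close (so a half turn about z gives the same grasp; the last joint's range is limited). The gripper opens to 85 mm and grips with 20 to 120 N. Pads are 22 mm wide; open, the fingers measure 114 mm over their backs; the gripper's body (76 mm by 85 mm) begins 54 mm behind the grasp point. The pads swing forward as they close: fully open they stand 13 mm farther back than shut.
Start: joints at [-73.637, 30.733, -0.252, 88.115, 0.149, 61.152, -4.079], TCP at [223.977, 610.184, 250.29] pointing down, gripper open.
Joint ranges: [-154.64, 154.64], [-21.42, 123.67], [-72.66, 72.17], [13.99, 137.28], [-74.86, 254.86], [10.95, 109.41], [-158.01, 158.01]. Speed limits (degrees/s): [136.94, 136.94, 180, 180, 180, 180, 180].

### API

Orientations are given as a 3x3 rotation matrix whose columns are the frame's x, y, z axes.
In Python, from rig import bot gives the robot as it stands. Calls block until the motion is done:
- bot.goto(position, orientation): joint-space move of the TCP to a pose.
- bot.move_l(position, rot=None, vel=150, guard=None): straight line of the TCP; rot=None keeps the orientation; vel is the mean speed in mm/s. With guard (N) it stops when the force on the tool has changed by that much, and returns True; else False.
- bot.move_j(angles): joint-space move.
- bot.grip(opening, strength=None): finger opening in mm; strength is the grip in N (None keeps the last); returns when the fingers have stopped.
- bot.hold(seconds).
- bot.solve_ik(position, orientation): joint angles nearest the present ones, or None.
- bot.sense(): the state.
- bot.snapshot(name): name is "side" or "top" or "wrist"; returns the picture (384x512x3 uint8, red, green, blue); there is no depth.
- bot.get_calibration(name): a dict with "fov_y" (degrees; the focal length in pixels is half the picture's height over the tangent of half this angle, whatever the lens; pixels are square), "cx", "cy" (the principal point, pixels), "distortion" ([k1, k2, p1, p2, k3] as OpenCV has them; the pictures are not rectified), "world_to_cam" (4x4, takes a point from world to camera coordinates); the wrist camera has in their place "T_tool_cam" (4x4, takes a point from camera to tool coordinates, whose origin is the TCP and whose axes are the flange's). Camera axes: x right, y down, z forward; pixel columns grow to the right and rows downward; lengths in mm; the calibration is good to about 2 mm. A picture is of the moment at which its call begins: read the wrist's pose just before it. get_calibration takes no time and is no camera call.
A pose or a line that the arm cannot do raises bot.Unreachable and nothing moves.
- bot.finish_job(): hands the job in, once; it reports no verdict.
Trained networks look in the newest picture that a camera, given by its name, has taken for a name from the list of things; names that differ only in an ending like _2 or _b are one class to them, and where a whole thing is asked for, a point or a joint stands for the part that bears it (a point fixed in the world has none). Each returns a list of dicts, best first, with "score" (0 to 1); they miss things now and then, are a little off and sometimes report something else, mostly with a low value. They report only what shows in the picture. A call takes as long as a camera call.
- bot.recognise(camera, name): "centre" ([x, y, z] in mm, in world coordinates, good to about 4 mm: the middle of the surface that is visible of it).
The state is a dict: "time": time; "q": joint angles; "qvel": joint speeds; "tau": joint torques, N m; "ee_pos": TCP position; "tcp_rot": TCP orientation; "force": force on the tool from outside, world axes, zero at the start; "wrist_torque": the same for the moment, N m; "width": finger opening in mm.
Only numpy, scipy, OpenCV 4.12 (cv2) and the standard library are available. Lean on these libraries where they do the work, as an engineer would, in place of code of your own. Each camera call takes 0.05 s, during which the arm holds its last target. There are 200 camera calls.

### The job

Pick up the loose metal drip strip and slide its thin front edge, square and centred, about 3 cm in under the free edge of the hinged splash sheet on the draining board, without lifting the sheet. Finish holding: do not let go, but keep your grip on the strip and keep it pressed flat against the board with a light, steady push. Leave the two dropper bottles and the specimen cup where they stand.

Things in the scene. Friction and masses are not known exactly. Their poses are not given: they have to be found in the camera images.
- strip_grip (a point): Centre of the rib of the loose dark steel drip strip (80-130 g): a plate 95 mm (x) by 100 mm (y), 4 mm thick, lying on the bench, with an upright grip rib 10 mm thick (x), 60 mm long (y), its top 37 mm above the plate's underside. This point is 20 mm above the underside; the plate reaches 77.5 mm ahead of it (+x, the edge to tuck in) and 17.5 mm behind. y runs along the rib, z up.
- strip_edge (a point): Middle of the drip strip's front edge, at its underside: 77.5 mm ahead (+x) of the rib's centre and 20 mm below it. Same axes as the rib.
- drip_strip: The same drip strip; origin at the centre of the plate's underside, axes as for the rib.
- draining_board: Grey draining board fixed on the bench, 220 mm (x) by 180 mm (y), flat top face 14 mm above the bench, bare for 130 mm before the sheet. Origin: centre of its underside; x points to the sheet's hinge. The steel splash sheet, 80 (x) by 150 (y) by 3 mm with small side ears, lies level, underside 7 mm above the top face. Rests under the ears stand beyond 77 mm either side of the middle.
- lap_point (a point): Point on the draining board's top face straight below the middle of the splash sheet's free edge: 20 mm ahead (+x) of the board's centre, 14 mm above the bench. Axes as the board: x points in under the sheet, which is the tucking direction, y along the free edge, z up.
- splash_sheet (a joint): Hinge angle of the splash sheet (70 g, swings freely, held down by its own weight only): 0 rad lying on its rests, grows as the free edge is lifted; 0.08 rad lifts the free edge 6 mm. The hinge axis lies 80 mm beyond the free edge.
- stain_bottle_a: Amber dropper bottle with a black pointed cap, 38 mm wide, 112 mm tall, standing on the bench to the right of the board; leave it. Origin at the centre of its foot.
- stain_bottle_b: A second such dropper bottle, 38 mm wide, 110 mm tall; leave it. Origin at the centre of its foot.
- specimen_cup: Specimen cup with a white screw lid, 52 mm wide, 56 mm tall, near the front edge of the bench; leave it. Origin at the centre of its foot.

How it is judged (in metres and radians):
At the end, for the whole second after the job is handed in: Strip front edge 20-45 mm under the sheet's free edge, within 20 mm of the middle and 0.14 rad of square; strip flat on the board (3 mm, 0.05 rad), pressed on it with over 3 N, fingers on it with over 2 N; sheet down (below 0.03 rad) (x of strip_edge in the frame of lap_point between 0.02 and 0.045 m and y of strip_edge in the frame of lap_point between -0.02 and 0.02 m and z of strip_edge in the frame of lap_point between -0.003 and 0.003 m and angle between strip_edge's own z axis and vertical below 0.05 rad and angle between the x axis of strip_edge and the x axis of lap_point, either way round below 0.14 rad and value of joint splash_sheet below 0.03 rad and contact force between drip_strip and draining_board above 3 N and contact force between the fingers and drip_strip above 2 N); the arm keeps its last pose, push and grip.
It fails at once if the splash sheet is lifted (more than 0.08 rad, 6 mm at its free edge) (value of joint splash_sheet above 0.08 rad).
It fails at once if a bottle or the cup is moved more than 30 mm or tipped (distance of any of stain_bottle_a, stain_bottle_b, specimen_cup from where it was at the start of the episode above 0.03 m or angle between any of stain_bottle_a, stain_bottle_b, specimen_cup's own z axis and vertical above 0.5 rad).
It fails at once if the strip is pressed against the board with more than 60 N, which is no light push (contact force between drip_strip and draining_board above 60 N).
It also fails if it takes over 45 s, if anything falls off the work surface, if the arm or the gripper's body presses on something with over 40 N, if the wrist force passes 120 N, or if a joint passes its speed limit or range.

## Working session

There is one attempt and no reset: what is moved stays moved. The work goes in short steps, each a Python script; the robot and the scene stay as the last script left them, time stands still between calls to the robot, and variables do not carry over. Pictures are saved under pics/ and viewed, on a budget of 10 in all, crops included, one or two more only if the job needs it, and the job is handed in when it is done.

```bash
mkdir -p pics; python3 - <<'E'
from rig import bot
import cv2,numpy as np
for c in("top","side"):
    im=bot.snapshot(c); cv2.imwrite(f"pics/{c}0.png",im[...,::-1])
    k=bot.get_calibration(c); print(c,k["fov_y"],k["cx"],k["cy"],k["distortion"],np.round(k["world_to_cam"],3).tolist())
    for n in("drip_strip","strip_grip","draining_board","splash_sheet","stain_bottle_a","specimen_cup"):
        try: print(n,[(np.round(d["centre"]).tolist(),round(d["score"],2)) for d in bot.recognise(c,n)[:3]])
        except Exception as e: print(n,e)
print(bot.get_calibration("wrist"))
print(bot.sense())
E
```

```text
top 56.94099996690514 254.4858501004529 187.17516656373977 [0.01211346 0.         0.         0.         0.        ] [[0.018, -1.0, 0.001, -250.959], [-0.981, -0.017, -0.195, 533.237], [0.195, 0.002, -0.981, 1001.909], [0.0, 0.0, 0.0, 1.0]]
drip_strip [([480.0, 44.0, 1.0], 0.82)]
strip_grip [([481.0, 46.0, 5.0], 0.83)]
draining_board [([564.0, -318.0, 16.0], 0.75)]
splash_sheet [([628.0, -320.0, 22.0], 0.89), ([565.0, -320.0, 14.0], 0.47)]
stain_bottle_a [([528.0, -562.0, 69.0], 0.65), ([436.0, -544.0, 70.0], 0.47)]
specimen_cup [([390.0, -192.0, 54.0], 0.72)]
side 46.28211095787121 249.83982677747764 191.15951041491442 [0.01114763 0.         0.         0.         0.        ] [[0.902, -0.431, -0.014, -581.203], [-0.251, -0.499, -0.829, 52.861], [0.35, 0.752, -0.559, 1368.329], [0.0, 0.0, 0.0, 1.0]]
drip_strip [([626.0, -327.0, 25.0], 0.64), ([382.0, -204.0, 50.0], 0.59), ([480.0, 38.0, 2.0], 0.57)]
strip_grip [([480.0, 35.0, 2.0], 0.68)]
draining_board [([563.0, -337.0, 13.0], 0.82)]
splash_sheet [([480.0, 31.0, 0.0], 0.71), ([624.0, -326.0, 25.0], 0.57)]
stain_bottle_a [([526.0, -576
[... 708 characters left out ...]
0.14990705,  61.15323971,  -4.08041643]), 'qvel': array([ 0.07414511, -0.01310013, -0.11185722,  0.04897224,  0.11085534,
        0.08732345,  0.01145045]), 'tau': array([-1.22944981e-03, -5.83214200e+01,  1.04727935e+00, -2.59404677e+01,
        1.24566982e-02,  1.74677749e-03, -2.30429282e-05]), 'ee_pos': array([223.97155394, 610.19629982, 250.31362696]), 'tcp_rot': array([[-9.38771344e-01,  3.44540798e-01,  4.21335138e-05],
       [ 3.44540799e-01,  9.38771345e-01,  1.03023269e-05],
       [-3.60041635e-05,  2.41882437e-05, -9.99999999e-01]]), 'force': array([ 0.91286722, -0.8366481 ,  0.79427715]), 'wrist_torque': array([-0.00169729,  0.03607664,  0.02829931]), 'width': 85.4798729498132}
```

```bash
python3 -c "
import cv2,numpy as np
a=cv2.imread('pics/top0.png');b=cv2.imread('pics/side0.png');cv2.imwrite('pics/both0.png',cv2.resize(a,(800,600)))"
```

```text
(no output)
```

View pics/both0.png

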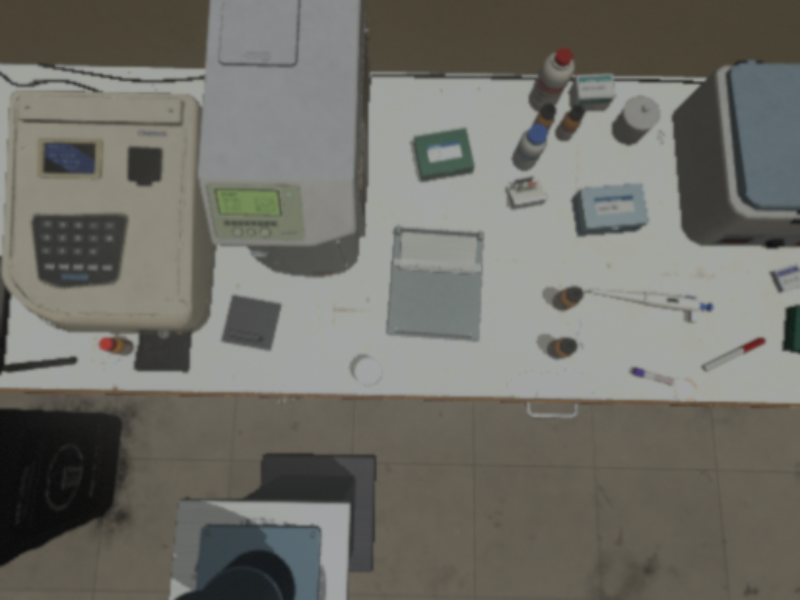

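View pics/side0.png

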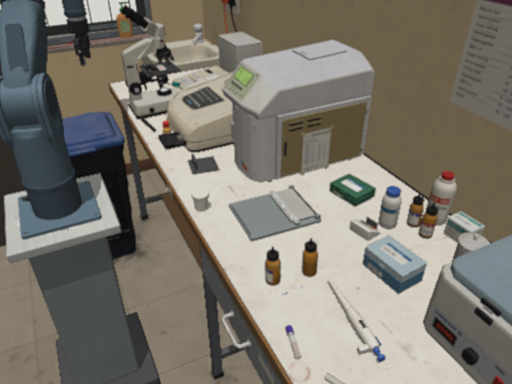

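The top view (800 px scale) shows the strip at about (250,322), turned a few degrees, and the board spanning (387–485, 228–340) with the sheet at its far side. The bottles are at (566,297) and (563,347), the cup at (367,370). The side view agrees. Next I move in for wrist views.

```bash
cat > h.py <<'E'
from rig import bot
import cv2,numpy as np
def R(yaw): # tool down; tool y (closing) along world yaw [deg], tool x along yaw+90
    c,s=np.cos(np.radians(yaw)),np.sin(np.radians(yaw))
    return np.array([[-s,c,0],[c,s,0],[0,0,-1.]])
def shot(cam,name):
    s=bot.sense(); im=bot.snapshot(cam); cv2.imwrite(f"pics/{name}.png",im[...,::-1])
    k=bot.get_calibration(cam); f=192/np.tan(np.radians(k["fov_y"]/2))
    K=np.array([[f,0,k["cx"]],[0,f,k["cy"]],[0,0,1]])
    if cam=="wrist":
        T=np.eye(4);T[:3,:3]=s["tcp_rot"];T[:3,3]=s["ee_pos"];T=T@k["T_tool_cam"]
    else: T=np.linalg.inv(k["world_to_cam"])
    np.savez(f"pics/{name}.npz",K=K,d=k["distortion"],T=T); return im
def px2w(name,pts,z):
    n=np.load(f"pics/{name}.npz"); p=cv2.undistortPoints(np.float64(pts).reshape(-1,1,2),n["K"],n["d"]).reshape(-1,2)
    r=np.c_[p,np.ones(len(p))]@n["T"][:3,:3].T; o=n["T"][:3,3]
    return o+r*((z-o[2])/r[:,2])[:,None]
def w2px(name,P):
    n=np.load(f"pics/{name}.npz"); W=np.linalg.inv(n["T"])
    return cv2.projectPoints(np.float64(P),cv2.Rodrigues(W[:3,:3])[0],W[:3,3],n["K"],n["d"])[0].reshape(-1,2)
E
python3 - <<'E'
from h import *
s=bot.sense(); print(s["time"])
bot.goto([160,440,350],s["tcp_rot"]); bot.goto([475,95,300],R(0)); bot.hold(.2)
shot("wrist","w1"); print(bot.sense()["time"],bot.sense()["ee_pos"],bot.sense()["q"])
print([(np.round(d["centre"],1),d["score"]) for d in bot.recognise("wrist","strip_grip")])
E
```

```text
0.7
3.5083 [474.88310853  95.6762519  300.01648508] [-48.37351339  12.39865226  36.99100942 110.95208485  -8.64577018
  59.37586289  -7.51654679]
[]
```

View pics/w1.png

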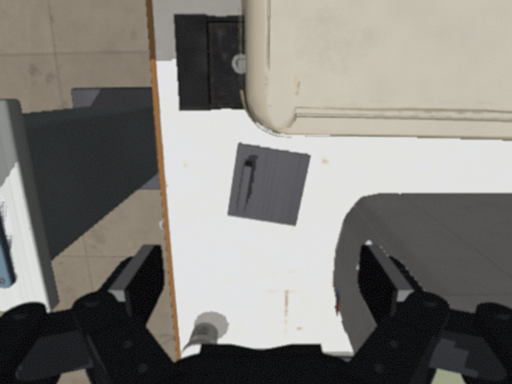

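Wrist view: the plate's corners are near (239,144), (310,154), (295,225) and (228,214). The rib is at the left, about (247,183), so the front edge faces +x, turned about −9°.

```bash
python3 - <<'E'
from h import *
im=cv2.imread("pics/w1.png"); g=cv2.cvtColor(im,cv2.COLOR_BGR2GRAY)
m=(g<140).astype(np.uint8)*255; m[:, :215]=0;m[:,325:]=0;m[:138]=0;m[235:]=0
c=max(cv2.findContours(m,0,2)[0],key=cv2.contourArea); h=cv2.convexHull(c)
q=cv2.approxPolyN(h,4).reshape(-1,2); print(q.tolist(),cv2.contourArea(c))
P=px2w("w1",q,4)[:,:2]; print(np.round(P,1).tolist())
print("sides",[round(float(np.linalg.norm(P[i]-P[i-1])),1) for i in range(4)])
(cx,cy),_,_=cv2.minAreaRect(np.float32(P)); 
e=[P[i]-P[i-1] for i in range(4)]; a=[np.degrees(np.arctan2(v[1],v[0])) for v in e]; yaw=np.mean([(x+45)%90-45 for x in a]); print(a,yaw,P.mean(0),cx,cy)
c0=P.mean(0); u=np.array([np.cos(np.radians(yaw)),np.sin(np.radians(yaw))]); print("rib",c0-30*u)
for dx in(-35,-25):
  print([w2px("w1",[[*(c0+dx*u+s*30*np.array([-u[1],u[0]])),37]]).round().tolist() for s in(-1,1)])
E
```

```text
[[310, 154], [295, 225], [227, 215], [238, 142]] 5000.5
[[537.9, 88.8], [521.8, -9.2], [429.6, 5.2], [446.1, 103.9]]
sides [93.0, 99.3, 93.4, 100.1]
[np.float64(-9.376225898684874), np.float64(-99.34080328772836), np.float64(171.14459748375592), np.float64(80.48555591153531)] -9.271718947780501 [483.87664561  47.16255866] 483.79766845703125 46.9605712890625
rib [454.26858471  51.99605942]
[[[236.0, 211.0]], [[243.0, 164.0]]]
[[[244.0, 212.0]], [[252.0, 166.0]]]
```

```bash
python3 - <<'E'
from h import *
print(px2w("top0" if 0 else "w1",[[335,300]],0))
bot.goto([430,-100,310],R(0)); bot.goto([530,-268,310],R(0)); bot.hold(.2)
shot("wrist","w2"); s=bot.sense(); print(s["time"],s["ee_pos"],s["q"])
for n in("draining_board","splash_sheet"): print([(np.round(d["centre"],1),d["score"]) for d in bot.recognise("wrist",n)])
E
```

```text
[[ 585.99234858 -131.61905326    0.        ]]
5.425 [ 530.22003769 -266.47136607  310.34011763] [-15.07748376  29.90394977  53.96668373  95.46496686 -25.87087489
  68.02412117  45.31106208]
[(array([ 563.9, -307.5,   13.4]), 0.67)]
[(array([ 630.1, -316.3,   17.6]), 0.68)]
```

View pics/w2.png

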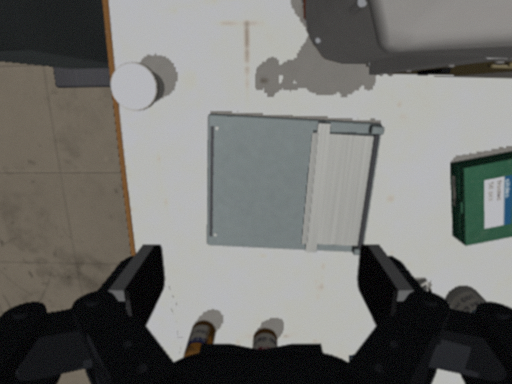

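The board's top corners are at about (210,114), (382,125), (362,252) and (208,245). The sheet's free edge is the left side of the bright band, from (317,124) to (304,250).

```bash
python3 - <<'E'
from h import *
from scipy.optimize import least_squares
im=cv2.imread("pics/w2.png"); g=cv2.cvtColor(im,cv2.COLOR_BGR2GRAY)
for r in(150,190,230):
  print(r,"L",g[r,200:222].tolist(),"F",g[r,296:336].tolist())
def mdl(p,L):
    c,s=np.cos(p[2]),np.sin(p[2]); return np.array([[p[0]+c*x-s*y,p[1]+s*x+c*y,z] for x,y,z in L])
L=[(-110,90,14),(-110,-90,14),(110,-90,14),(110,90,14)]
obs=np.array([[210,114],[208,244],[362,252],[382,125]],float)
s=least_squares(lambda p:(w2px("w2",mdl(p,L))-obs).ravel(),[564,-318,-.03],x_scale=[1,1,.01]); print(s.x,np.degrees(s.x[2]),s.fun.round(1))
for z in(21,24): print("free edge",z,px2w("w2",[[317,124],[304,250]],z).round(1).tolist(), "px model",w2px("w2",mdl(s.x,[(30,75,z),(30,-75,z),(20,75,z),(20,-75,z)])).round(0).tolist())
E
python3 -c "
import cv2;a=cv2.imread('pics/w2.png')[95:270,190:400];cv2.imwrite('pics/w2c.png',cv2.resize(a,(720,600),interpolation=2))"
```

```text
150 L [181, 181, 180, 183, 183, 183, 174, 142, 119, 116, 98, 83, 80, 101, 117, 126, 126, 128, 126, 125, 127, 126] F [125, 122, 126, 124, 127, 124, 124, 123, 123, 125, 122, 124, 125, 119, 121, 143, 154, 152, 150, 146, 149, 162, 168, 165, 166, 168, 167, 165, 165, 167, 169, 165, 165, 159, 162, 164, 162, 163, 164, 163]
190 L [182, 182, 182, 182, 182, 182, 172, 140, 115, 106, 87, 71, 87, 115, 126, 125, 126, 125, 128, 126, 126, 128] F [124, 123, 125, 124, 125, 126, 122, 124, 121, 114, 113, 140, 153, 148, 146, 142, 144, 154, 163, 164, 165, 166, 164, 165, 165, 168, 163, 163, 162, 160, 162, 161, 161, 161, 159, 164, 162, 161, 162, 157]
230 L [183, 181, 183, 183, 182, 175, 152, 127, 116, 102, 80, 80, 104, 121, 126, 128, 126, 127, 126, 126, 126, 126] F [123, 123, 123, 124, 123, 112, 108, 139, 151, 148, 147, 140, 141, 154, 160, 162, 160, 159, 157, 161, 159, 157, 161, 162, 162, 162, 163, 158, 160, 160, 160, 161, 159, 155, 159, 156, 159, 161, 164, 160]
[ 5.70361237e+02 -3.17969416e+02 -5.67382997e-02] -3.2508651097266235 [-1.6 -0.8 -1.5  1.3  1.1  1.4  2.  -0.9]
free edge 21 [[599.6, -234.2, 21.0], [590.3, -405.0, 21.0]] px model [[321.0, 133.0], [308.0, 243.0], [313.0, 132.0], [301.0, 243.0]]
free edge 24 [[599.1, -233.9, 24.0], [589.9, -403.4, 24.0]] px model [[321.0, 133.0], [309.0, 244.0], [313.0, 132.0], [301.0, 244.0]]
```

View pics/w2c.png

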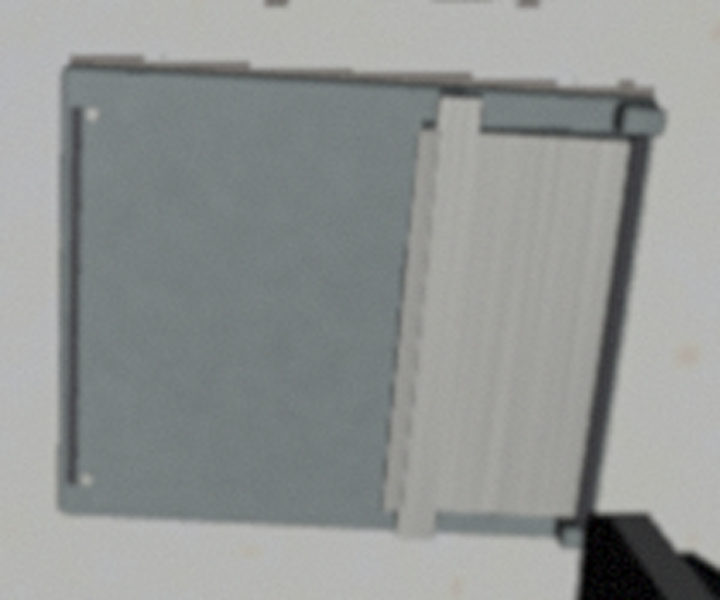

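```bash
python3 - <<'E'
from h import *
import numpy as np
k=bot.get_calibration("top"); f=192/np.tan(np.radians(k["fov_y"]/2))
np.savez("pics/top0.npz",K=np.array([[f,0,k["cx"]],[0,f,k["cy"]],[0,0,1]]),d=k["distortion"],T=np.linalg.inv(k["world_to_cam"]))
k=bot.get_calibration("side"); f=192/np.tan(np.radians(k["fov_y"]/2))
np.savez("pics/side0.npz",K=np.array([[f,0,k["cx"]],[0,f,k["cy"]],[0,0,1]]),d=k["distortion"],T=np.linalg.inv(k["world_to_cam"]))
for z in(0,50,100,150,200): print(z,"top",px2w("top0",[[122,209]],z).round()[0],"w1",px2w("w1",[[280,134]],z).round()[0], "w1 left",px2w("w1",[[246,80]],z).round()[0])
for yaw in(-9.3,170.7):
  for z in(27,120): print(yaw,z,bot.solve_ik([454.3,52,z],R(yaw)))
E
python3 -c "
import cv2;a=cv2.imread('pics/side0.png')[60:200,100:300];cv2.imwrite('pics/s0c.png',cv2.resize(a,(800,560),interpolation=2))"
```

```text
0 top [472. 166.   0.] w1 [499. 114.   0.] w1 left [457. 179.   0.]
50 top [466. 147.  50.] w1 [496. 120.  50.] w1 left [459. 178.  50.]
100 top [459. 128. 100.] w1 [494. 126. 100.] w1 left [461. 176. 100.]
150 top [453. 110. 150.] w1 [491. 133. 150.] w1 left [463. 175. 150.]
200 top [446.  91. 200.] w1 [488. 139. 200.] w1 left [465. 174. 200.]
-9.3 27 [-37.15343507  40.38683946  31.35406485 124.55880343 -47.08930937
  27.40744027  22.1233351 ]
-9.3 120 [-48.60483943  32.1801113   46.38585206 123.92791721 -37.79308741
  38.99225912  14.7900074 ]
170.7 27 [ 13.48649996  39.59615218 -31.51007534 121.73165004  42.02981091
  29.8383739  120.88087832]
170.7 120 [ 13.48988805  27.70227154 -31.11507493 120.57161023  23.22299164
  37.53446189 137.27844056]
```

View pics/s0c.png

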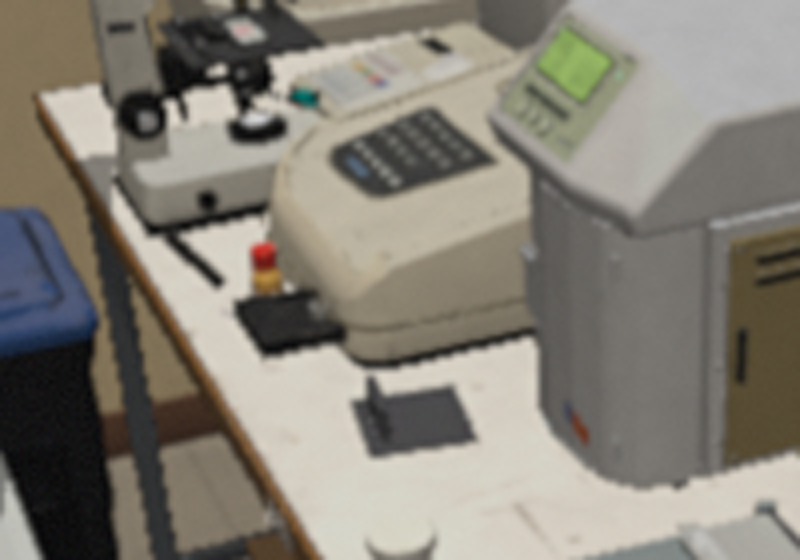

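```bash
python3 - <<'E'
from h import *
Ro=R(-9.3); p=np.array([454.3,52.,0])
bot.goto([430,-80,300],R(-5)); bot.goto(p+[0,0,150],Ro); bot.grip(55,60)
bot.move_l(p+[0,0,60],vel=120); bot.hold(.1); print("force",bot.sense()["force"])
print("guard",bot.move_l(p+[0,0,28],vel=60,guard=6)); print(bot.sense()["ee_pos"],bot.sense()["time"])
bot.grip(0,60); s=bot.sense(); print("width",s["width"],s["force"],s["ee_pos"])
print(bot.move_l(s["ee_pos"]+[0,0,60],vel=100)); bot.hold(.2)
s=bot.sense(); print(s["width"],s["force"],s["wrist_torque"],s["time"],s["q"])
shot("wrist","w3"); shot("side","s3")
a=cv2.imread("pics/w3.png");b=cv2.imread("pics/s3.png"); cv2.imwrite("pics/c3.png",np.hstack([cv2.resize(a,(400,300)),cv2.resize(b[80:230,100:300],(400,300))]))
E
```

```text
force [-0.38429174 -0.330477    0.33634527]
guard False
[454.25968423  51.76566358  27.88598228] 9.3083
width 9.185768117829621 [-1.38262469  0.56123828  6.65793809] [454.54520076  52.05613863  28.32478207]
False
8.989462202095876 [-0.72716853 -0.34352486 -0.47441352] [0.03398718 0.03849026 0.0137225 ] 10.7333 [-45.82516807  35.63470372  42.9274521  124.48581861 -42.73328384
  35.76452434  18.8361414 ]
```

View pics/c3.png

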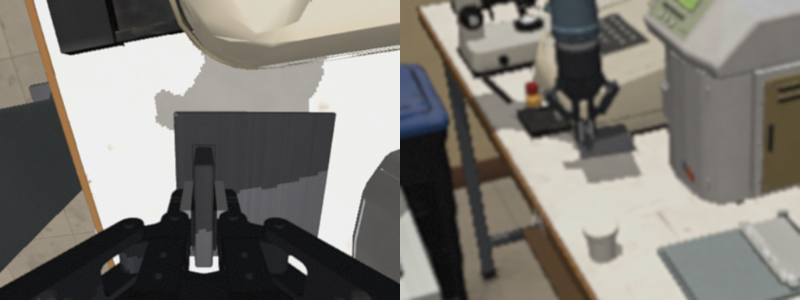

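The strip is held squarely, rib centred between the pads (width 9 mm). Wrist half of the picture: plate front corners at (176,112) and (335,113). I check its pose in the hand, then carry it over.

```bash
python3 - <<'E'
from h import *
s=bot.sense(); zt=s["ee_pos"][2]
P=px2w("w3",[[225,143],[429,145]],zt-28+4); t=(P-s["ee_pos"])@s["tcp_rot"]; print("plate +y corners in tool",t.round(1).tolist(),"expect x=50,y=-17.5/77.5")
Y=-2.8; Ro=R(Y); u=np.array([np.cos(np.radians(Y)),np.sin(np.radians(Y)),0]); lap=np.array([590.3,-319.1,14])
pre=lap-102.5*u
bot.move_l(s["ee_pos"]+[-15,0,70],vel=150)
bot.goto([430,-100,170],R(-5)); bot.goto(pre+[0,0,130],Ro); bot.move_l(pre+[0,0,60],vel=100); bot.hold(.2)
s=bot.sense(); print(s["time"],s["width"],s["force"],s["ee_pos"],s["q"])
shot("wrist","w4"); shot("top","t4")
a=cv2.imread("pics/w4.png");b=cv2.imread("pics/t4.png"); cv2.imwrite("pics/c4.png",np.hstack([cv2.resize(a,(400,300)),cv2.resize(b[130:260,220:393],(400,300))]))
E
```

```text
plate +y corners in tool [[48.9, -15.8, 24.0], [48.3, 75.8, 23.9]] expect x=50,y=-17.5/77.5
14.0583 9.23810327392378 [-0.64383568  0.07770243 -1.19429016] [ 488.31110146 -314.34806775   74.59961785] [  0.55899945  44.73628922  39.05253484 106.71775514 -40.34588224
  43.24462005  59.42919522]
```

View pics/c4.png

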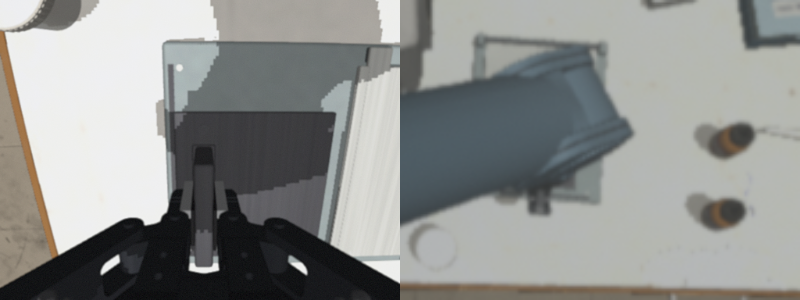

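Wrist half: the strip's front edge runs (335,113) to (322,240), just left of the sheet's free edge, which runs about (361,75) to (330,250). Everything looks parallel. I check those pixels against the board model, then lower and slide.

```bash
python3 - <<'E'
from h import *
Y=-2.8; Ro=R(Y); u=np.array([np.cos(np.radians(Y)),np.sin(np.radians(Y)),0]); lap=np.array([590.3,-319.1,14])
v=np.array([-u[1],u[0],0]); F=np.c_[u,v,[0,0,1]]
print("free edge in lap",((px2w("w4",np.array([[361,75],[330,250]])*1.28,23)-lap)@F).round(1).tolist())
print("board +y edge (expect y=90), near corner x=-130",((px2w("w4",np.array([[164,43],[390,46]])*1.28,14)-lap)@F).round(1).tolist())
pre=lap-102.5*u
hit=bot.move_l(pre+[0,0,20],vel=25,guard=5); s=bot.sense(); print(hit,s["ee_pos"],s["force"],s["time"],s["width"])
shot("wrist","w5"); a=cv2.imread("pics/w5.png"); cv2.imwrite("pics/w5c.png",a[:330])
E
```

```text
free edge in lap [[2.3, 69.3, 9.0], [1.0, -68.1, 9.0]]
board +y edge (expect y=90), near corner x=-130 [[-128.4, 89.1, 0.0], [25.3, 88.8, 0.0]]
True [ 487.81004443 -314.06733692   42.35465965] [-0.04313081  0.64901124  5.37767389] 15.3167 9.24703952969111
```

View pics/w5c.png

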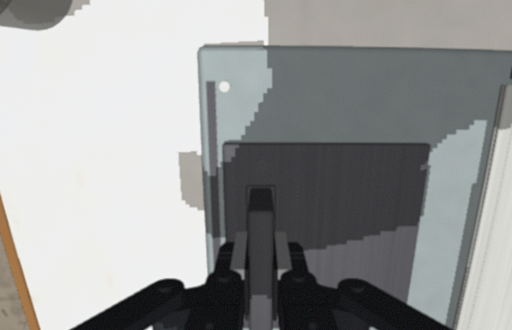

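Contact came at the expected height (42.4 mm), with the plate flat on the board and about 25 mm short of the sheet. Now I slide in stages.

```bash
python3 - <<'E'
from h import *
Y=-2.8; u=np.array([np.cos(np.radians(Y)),np.sin(np.radians(Y)),0]); lap=np.array([590.3,-319.1,14])
for d in(-102.5,-90,-80,-70,-60,-50,-44.5):
    t=lap+d*u; t[2]=41.8
    hit=bot.move_l(t,vel=30,guard=15); s=bot.sense(); print(d,hit,s["ee_pos"].round(2),s["force"].round(1),round(s["time"],1))
    if hit: break
bot.hold(.3); print(bot.sense()["force"])
shot("wrist","w6"); a=cv2.imread("pics/w6.png"); cv2.imwrite("pics/w6c.png",a[:330])
E
```

```text
-102.5 False [ 487.88 -314.06   42.4 ] [-1.9  2.1  7.4] 15.6
-90 False [ 500.44 -315.58   42.39] [-2.4 -0.5  5.5] 16.2
-80 False [ 510.58 -316.13   42.42] [-2.  -0.8  5. ] 16.7
-70 False [ 520.38 -316.58   42.38] [-2.7 -0.5  5.8] 17.1
-60 False [ 530.44 -317.09   42.4 ] [-1.4 -0.4  5. ] 17.6
-50 False [ 540.44 -317.59   42.42] [-1.7 -1.1  5.3] 18.1
-44.5 False [ 545.92 -317.84   42.42] [-1.3 -0.5  5.3] 18.4
[-1.47988091 -0.60604028  5.2662206 ]
```

View pics/w6c.png

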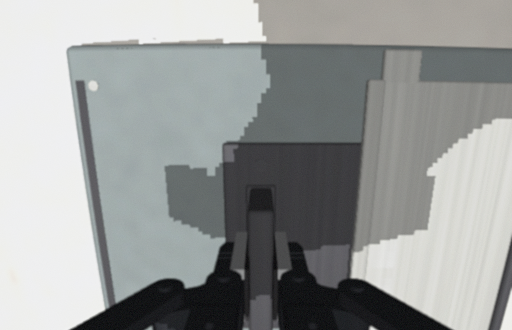

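```bash
python3 - <<'E'
from h import *
s=bot.sense(); print("free edge in tool (y=ahead)",((px2w("w6",[[369,82],[350,290]],23)-s["ee_pos"])@s["tcp_rot"]).round(1).tolist(), "corner calc",((px2w("w6",[[224,143]],18)-s["ee_pos"])@s["tcp_rot"]).round(1).tolist())
Y=-2.8; u=np.array([np.cos(np.radians(Y)),np.sin(np.radians(Y)),0]); t=np.array([590.3,-319.1,0])-44.5*u; t[2]=41.3
print(bot.move_l(t,vel=10,guard=15)); bot.hold(1)
s=bot.sense(); print(s["force"],s["ee_pos"],s["width"],s["time"],s["qvel"].round(2),np.degrees(np.arccos(-s["tcp_rot"][2,2])))
for c in("top","side"): print([(np.round(d["centre"]),d["score"]) for n in("stain_bottle_a","specimen_cup") for d in (shot(c,c+"6"),bot.recognise(c,n))[1][:2]])
E
```

```text
free edge in tool (y=ahead) [[75.1, 44.8, 19.4], [-23.4, 44.5, 19.4]] corner calc [[48.9, -16.3, 24.4]]
False
[-3.12556794  0.72364223  9.73512311] [ 545.91835601 -317.83332432   42.37383333] 9.274347244642048 20.05 [ 0.07 -0.04 -0.05  0.06 -0.01  0.02  0.07] 0.04905497701511423
[(array([ 530., -561.,   69.]), 0.78), (array([ 440., -544.,   73.]), 0.65), (array([ 533., -300.,   19.]), 0.63), (array([ 388., -189.,   55.]), 0.6)]
[(array([ 432., -565.,   56.]), 0.7), (array([ 531., -576.,   56.]), 0.69)]
```

The front edge is 33 mm under, square (about 0.2°) and centred, with a steady push of about 9.7 N. The bottles and cup read as unmoved. Handing in.

```bash
python3 -c "
from rig import bot
print(bot.finish_job())"
```

```text
the job is handed in; nothing more can be done
None
```

I picked the drip strip up by its rib, carried it to the draining board and set it down flat with a force guard. I then slid it in stages under the splash sheet and handed the job in, still gripping and pressing. No verdict came back.

**Last checks (t ≈ 20 s):**

| Check | Reading | Required |
|---|---|---|
| Front edge under the sheet | about 33 mm | 20–45 mm |
| Off centre | about 0–1 mm | within 20 mm |
| Out of square | about 0.2° | under 8° (0.14 rad) |
| Downward push at the wrist | about 9.7 N | over 3 N, under 60 N |
| Grip | 60 N commanded, fingers at 9.3 mm on the rib | over 2 N |

- **Flatness:** the tool was tilted only 0.05° and its height matched the expected contact height.
- **Sheet:** I could not measure its hinge angle directly. Side force stayed under about 3 N during the slide, the guard never tripped, and the sheet looked level in the last picture.
- **Bottles and cup:** the networks found them within about 5 mm of their starting readings, which is within their noise. The final side view did not report the cup. The top view did, below a false hit on the arm.

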